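# Stock the air-line kit drawer under the tray

## Task

Pull the grey kit drawer of the yellow bench cabinet all the way out to its stop by its handle, then put the brass union, the black pipe elbow and the blue sealant bottle into its rear compartment (the one behind the divider), with the bottle standing upright so that it cannot leak. Leave the drawer fully out, and leave the other things on the bench where they are.

Things in the scene. Friction and masses are not known exactly. Their poses are not given: they have to be found in the camera images.
- cabinet: yellow steel bench cabinet, fixed, 240 deep, 300 wide, 165 high. Origin on the bench at the middle of its front face; x points into the cabinet, y to the left as seen facing the drawer, z up. Its top is a tray that overhangs the front face by 46 along the whole width, underside 115, rim 165 above the bench (an upright gripper at the handle or rear compartment would strike it)
- drawer (a joint): how far the drawer is pulled out along the cabinet's -x, m: 0 closed, 0.143 at the stop; it starts shut and rubs with some 5 N
- handle (a point): grip point in the middle of the drawer's handle: a steel bow of 12 mm round bar, upright, 40 in front of the drawer front, so just below the tray's overhang, its upright bar from 32 to 76 above the bench (point at 56). Moves with the drawer; axes as the cabinet's
- bin_floor (a point): centre of the floor of the drawer's rear compartment, 22 above the bench, axes as the cabinet's. Inside 86 along x, 260 along y; side and back walls 50 high above it; divider in front 5 thick, 34 high, then a 40 wide compartment of small stock (12 high) and the 12 thick drawer front, top 82 above the bench. Drawer fully out, the tray's edge is over x = -3, 93 above this
- union: brass pipe union standing upright, round, 24 diameter, 50 high, with a hexagon 32 across corners (28 across flats) between 15 and 38 above its foot. Origin at the centre of its underside, z along its axis
- elbow: black steel pipe elbow lying flat, an L of 22 mm round pipe with round ends. Origin below the middle of its long leg, on its underside (pipe axis at z = 11 mm); long leg along its x from -31 to +31 mm; short leg points to its +y at x = 20, ending at y = 46 mm
- sealant: blue plastic sealant bottle with a red cap, upright, 34 diameter, 55 high (the straight body reaches about 35 high). Origin at the centre of its underside, z along its axis
- gasket: red ring gasket, lying flat, 56 outside diameter, 5 thick; a bystander. Origin under its centre
- screwdriver: green-handled screwdriver, 190 long, lying; a bystander. Origin under it, x along it
- nut: steel hexagon nut, 28 wide, 10 high; a bystander. Origin under its centre
- socket: steel wrench socket, upright, 24 diameter, 28 high; a bystander. Origin under its centre
Mind the look-alikes: they are no part of the job. Of the things that look like the sealant, the largest one is meant.

How it is judged:
By the outcome, as a careful person would: the job done as asked, in the order asked, and still so for the second after the job is handed in, with the robot touching nothing.
It also fails if it takes over 67 s, if anything falls off the work surface, if the arm or the gripper's body presses on something with over 40 N, if the wrist force passes 120 N, or if a joint passes its speed limit or range.

## Robot

A 7-joint arm with a two-finger parallel gripper is mounted at the origin on the work surface. World frame = base frame: x ahead of the robot, y to its left, z up, the work surface at z = 0. Lengths are in mm, angles in rad, forces in N, time in s.
With the tool pointing down it reaches from about 400 to 875 mm from the base axis. Payload 19.3 kg.
Tool frame: the origin (TCP) lies at the very end of the fingers, on their centre line; the grasp point (between the pads) lies 19 mm behind it (grip_point_offset is the z of the grasp point in the tool frame, in mm); z points along the fingers, y is the line along which they close (so a half turn about z gives the same grasp; the last joint's range is limited). The gripper opens to 85 mm and grips with 20 to 120 N. Pads are 22 mm wide; open, the fingers measure 114 mm over their backs; the gripper's body (76 mm by 85 mm) begins 54 mm behind the grasp point. The pads swing forward as they close: fully open they stand 13 mm farther back than shut.
Start: joints at [1.232, 0.521, -0.036, 1.599, 0.021, 1.021, -0.113], TCP at [165.956, -602.556, 231.291] pointing down, gripper open.
Joint ranges: [-2.91, 2.91], [-0.3, 2.13], [-1.5, 1.42], [0.17, 2.43], [-1.26, 4.41], [0.16, 1.93], [-2.52, 2.52]. Speed limits (rad/s): [1.89, 1.89, 2.39, 2.39, 3.01, 3.01, 3.01].

## Interface

Orientations are given as a 3x3 rotation matrix whose columns are the frame's x, y, z axes.
In Python, from workcell import movep, movel, goto_joints, open_gripper, clamp, wait, inverse_kinematics, read_state, camera, PlanningError, finish_job, grip_point_offset gives the robot as it stands. Calls block until the motion is done:
- movep(position, orientation): joint-space move of the TCP to a pose.
- movel(position, frame=None, max_speed=150, guard=None): straight line of the TCP; frame=None keeps the orientation; max_speed is the mean speed in mm/s. With guard (N) it stops when the force on the tool has changed by that much, and returns True; else False.
- goto_joints(angles): joint-space move.
- open_gripper() and clamp(): open the fingers fully, or close them until they stop; the grip force is fixed at half the most.
- wait(seconds).
- inverse_kinematics(position, orientation): joint angles nearest the present ones, or None.
- read_state(): the state.
- camera(name): name is "scene" or "side" or "wrist"; returns a dict with "image" (420x560x3 uint8, blue, green, red), "range_z" (420x560 float32, mm along the optical axis (not along the pixel's ray), 0 where there is no reading), "fx", "fy", "cx", "cy" (pixels), "cam_to_world" (4x4, takes a point from camera to world coordinates). Camera axes: x right, y up, looking along -z (the intrinsics and any distortion apply to the point x, -y, -z); pixel columns grow to the right and rows downward; lengths in mm; the calibration is good to about 2 mm. The wrist camera is an equidistant fisheye: a pixel r from the principal point sees the ray r / f radians off the axis. A picture is of the moment at which its call begins.
A pose or a line that the arm cannot do raises PlanningError and nothing moves.
- finish_job(): hands the job in; it is judged then, once.
The state is a dict: "time": time; "qpos": joint angles; "qvel": joint speeds; "joint_efforts": joint torques, N m; "eef_pos": TCP position; "tool_rot": TCP orientation; "ft_force": force on the tool from outside, world axes, zero at the start; "torque": the same for the moment, N m; "finger_gap": finger opening in mm; "gripper_force": force on a finger pad.
Only numpy, scipy, OpenCV 4.12 (cv2) and the standard library are available. Lean on these libraries where they do the work, as an engineer would, in place of code of your own. Each camera call takes 0.05 s, during which the arm holds its last target. There are 200 camera calls.

## Working session

There is one attempt and no reset: what is moved stays moved. The work goes in short steps, each a Python script; the robot and the scene stay as the last script left them, time stands still between calls to the robot, and variables do not carry over. Pictures are saved under pics/ and viewed, at most 10 in all, crops included, and the job is handed in when it is done.

```bash
ls; mkdir -p pics; python3 - <<'E'
from workcell import *
import cv2,numpy as np,pickle
for n in("scene","side"):
    c=camera(n);cv2.imwrite(f"pics/{n}0.png",c["image"]);pickle.dump(c,open(f"{n}0.pkl","wb"))
    print(n,c["fx"],c["cx"],c["cy"],np.round(c["cam_to_world"],3).tolist(),[k for k in c])
print(read_state()["time"],grip_point_offset)
E
```

```text
pics
scene 489.28142612328946 274.50387979924756 208.6681270127784 [[-0.209, -0.796, 0.568, 1171.874], [0.978, -0.167, 0.126, 103.009], [-0.005, 0.581, 0.814, 912.181], [0.0, 0.0, 0.0, 1.0]] ['image', 'range_z', 'fx', 'fy', 'cx', 'cy', 'cam_to_world']
side 502.0974500091329 280.37531231762324 202.38672197277236 [[0.992, 0.089, -0.089, 454.213], [-0.125, 0.739, -0.662, -843.714], [0.007, 0.668, 0.744, 963.244], [0.0, 0.0, 0.0, 1.0]] ['image', 'range_z', 'fx', 'fy', 'cx', 'cy', 'cam_to_world']
0.1 -18.700000000000003
```

View pics/scene0.png

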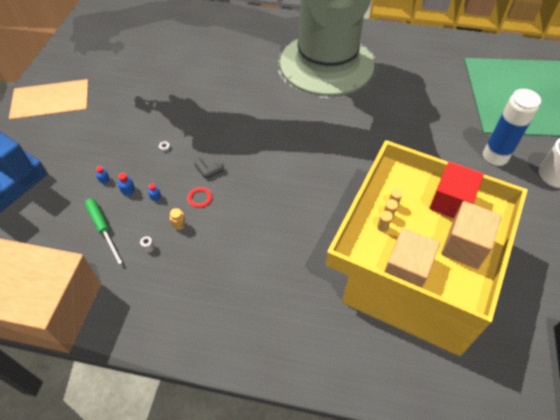

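View pics/side0.png

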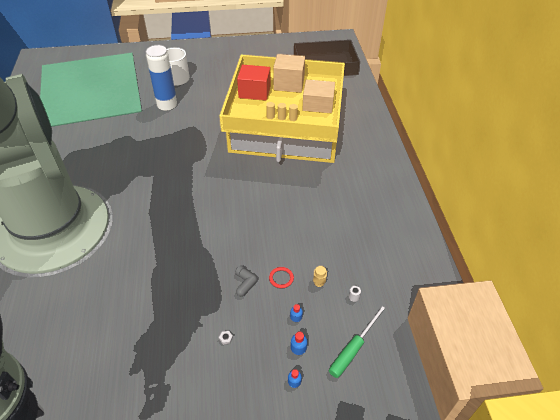

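The three bottle look-alikes, in scene pixels, are (102,175), (126,184) and (154,192). The middle one looks largest. The other candidates are the union at (177,218), not the brass pegs in the tray at (390,210), and the elbow at (209,168). The drawer handle is at side (280,150). Next I'll measure these and make a close crop.

```bash
cat > h.py <<'E'
import numpy as np,cv2,pickle
def cloud(c):
    v,u=np.mgrid[0:420,0:560];z=c["range_z"]
    P=np.stack([(u-c["cx"])/c["fx"]*z,-(v-c["cy"])/c["fy"]*z,-z],-1)
    M=c["cam_to_world"];W=P@M[:3,:3].T+M[:3,3];W[z==0]=np.nan
    return W
E
python3 - <<'E'
from h import *
from scipy import ndimage as nd
for n in("scene","side"):
    c=pickle.load(open(n+"0.pkl","rb"));W=cloud(c);im=c["image"]
    hsv=cv2.cvtColor(im,cv2.COLOR_BGR2HSV)
    roi=(W[...,0]>150)&(W[...,0]<900)&(W[...,1]<-50)&(W[...,1]>-700)
    tab=roi&(abs(W[...,2])<8);print(n,"table z med",np.nanmedian(W[tab][:,2]))
    m=roi&(W[...,2]>5)&(W[...,2]<70)
    L,k=nd.label(m,np.ones((3,3)))
    for i in range(1,k+1):
        s=L==i
        if s.sum()<25: continue
        p=W[s];v,u=np.nonzero(s);mm=p[:,2]>np.percentile(p[:,2],97)-4
        print(n,"px",u.mean().round(),v.mean().round(),s.sum(),"bgr",im[s].mean(0).round(),"mean",p.mean(0).round(1),"min",p.min(0).round(1),"max",p.max(0).round(1),"top",p[mm].mean(0).round(1),"minrect",[np.round(t,1) for t in cv2.minAreaRect(p[:,:2].astype(np.float32))])
    # cabinet rim
    t=(W[...,2]>158)&(W[...,2]<172)&(hsv[...,0]>18)&(hsv[...,0]<34)&(hsv[...,1]>150)&(W[...,0]<900)
    L,k=nd.label(t,np.ones((3,3)));
    for i in range(1,k+1):
        if (L==i).sum()>60: print("rim",(L==i).sum(),np.median(W[L==i][:,2]),cv2.minAreaRect(W[L==i][:,:2].astype(np.float32)))
c=pickle.load(open("side0.pkl","rb"));W=cloud(c);im=c["image"]
for (u0,u1,v0,v1) in [(272,290,138,162)]:
    for v in range(v0,v1,3): print(v,[tuple(W[v,u].round().astype(int)) for u in range(u0,u1,3)])
a=cv2.resize(im[225:400,190:400],None,fx=2,fy=2,interpolation=2)
b=cv2.resize(im[60:165,210:355],None,fx=2.5,fy=2.5,interpolation=2)
C=np.zeros((max(a.shape[0],b.shape[0]),a.shape[1]+b.shape[1],3),np.uint8);C[:a.shape[0],:a.shape[1]]=a;C[:b.shape[0],a.shape[1]:]=b
cv2.imwrite("pics/crop0.png",C)
E
```

```text
scene table z med 1.1181755979412173
scene px 164.0 146.0 80 bgr [176. 181. 190.] mean [ 410.5 -347.4   10.5] min [ 396.8 -360.     5.3] max [ 424.2 -334.7   15. ] top [ 409.3 -347.    11.9] minrect [array([ 410.8, -347.7]), array([27.2, 24.7]), np.float64(6.3)]
scene px 20.0 181.0 1135 bgr [103.  67.  40.] mean [ 605.5 -622.4   35.9] min [ 511.9 -671.3    5. ] max [ 672.7 -590.1   69.9] top [ 601.1 -607.9   65.7] minrect [array([ 595.7, -633.4]), array([ 71.7, 153.9]), np.float64(68.5)]
scene px 208.0 168.0 319 bgr [ 95.  98. 100.] mean [ 464.5 -214.8   19.6] min [ 439.  -254.6    5.6] max [ 487.6 -180.9   27.7] top [ 461.4 -215.3   23.6] minrect [array([ 463.5, -217.6]), array([48.3, 73.7]), np.float64(0.8)]
scene px 102.0 175.0 160 bgr [121.  78.  88.] mean [ 540.8 -451.8   26.1] min [ 523.5 -467.5    5.2] max [ 550.3 -440.4   46.5] top [ 537.6 -454.7   43.1] minrect [array([ 539. , -453.4]), array([23.6, 25.3]), np.float64(48.0)]
scene px 125.0 184.0 270 bgr [119.  75.  84.] mean [ 561.  -382.4   32.5] min [ 539.  -402.     5.3] max [ 572.6 -369.4   58.9] top [ 555.7 -386.4   55.
[... 5802 characters left out ...]
64(58)), (np.int64(589), np.int64(160), np.int64(36)), (np.int64(599), np.int64(175), np.int64(21)), (np.int64(607), np.int64(173), np.int64(23))]
156 [(np.int64(568), np.int64(189), np.int64(1)), (np.int64(576), np.int64(188), np.int64(1)), (np.int64(577), np.int64(133), np.int64(52)), (np.int64(588), np.int64(152), np.int64(33)), (np.int64(600), np.int64(177), np.int64(9)), (np.int64(608), np.int64(175), np.int64(10))]
159 [(np.int64(566), np.int64(177), np.int64(1)), (np.int64(574), np.int64(173), np.int64(3)), (np.int64(578), np.int64(135), np.int64(38)), (np.int64(591), np.int64(172), np.int64(2)), (np.int64(600), np.int64(174), np.int64(0)), (np.int64(607), np.int64(168), np.int64(4))]
```

View pics/crop0.png

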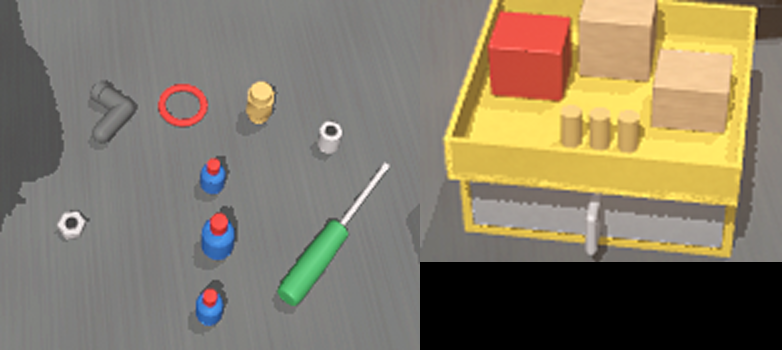

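The crop shows the middle bottle, at crop (218,238) or side (299,343), clearly larger than its neighbours: about 55 high against 44. I'm taking that one. The elbow's corner points to +x, and the handle is the vertical bow at crop (593,230). The measured rim (286.5×304.7, given 286×300) and the handle depth agree with the stated sizes. Next I'll fit the elbow, check IK and grasp the handle.

```bash
cat >> h.py <<'E'
A=np.deg2rad(75.0)
XC=np.array([np.cos(A),np.sin(A),0]);YC=np.array([-np.sin(A),np.cos(A),0]);ZC=np.array([0,0,1.])
CAB=np.array([589.6,179.5,0])
def cab(x,y,z): return CAB+x*XC+y*YC+z*ZC
def tilt(deg,d=XC,flip=1):
    "tool leaning deg from straight down, fingers pointing toward d; closes horizontally"
    t=np.deg2rad(deg);z=np.sin(t)*d-np.cos(t)*ZC
    y=flip*np.cross(ZC,d);return np.stack([np.cross(y,z),y,z],1)
G=18.7
def tcp(g,R): return np.asarray(g)+G*R[:,2]
E
cat > fit.py <<'E'
from h import *
from scipy.optimize import least_squares
Q=[]
for n,b in(("scene",[-.7,-1.5,-1.2]),("side",[.7,1.5,-1.2])):
    W=cloud(pickle.load(open(n+"0.pkl","rb")))
    s=(W[...,0]>425)&(W[...,0]<500)&(W[...,1]>-270)&(W[...,1]<-170)&(W[...,2]>8)&(W[...,2]<32);Q.append(W[s]+b)
Q=np.vstack(Q)
def seg(p,a,b):
    t=np.clip((p-a)@(b-a)/((b-a)@(b-a)),0,1);return np.linalg.norm(p-a-t[:,None]*(b-a),axis=1)
def res(v):
    c,s=np.cos(v[2]),np.sin(v[2]);R=np.array([[c,-s,0],[s,c,0],[0,0,1]]);o=np.array([v[0],v[1],0])
    f=lambda x,y:o+R@np.array([x,y,11.])
    return np.minimum(seg(Q,f(-20,0),f(20,0)),seg(Q,f(20,0),f(20,35)))-11
best=min((least_squares(res,[462,-217,a],loss="soft_l1") for a in np.arange(0,6.28,.5)),key=lambda r:r.cost)
print("elbow",best.x.round(3),"rms",np.sqrt((best.fun**2).mean()).round(2),len(Q))
E
python3 - <<'E'
import runpy;runpy.run_path("fit.py")
from h import *; from workcell import *
for f in(1,-1):
    R=tilt(65,flip=f)
    for x in(-180,-110,-40,-183): q=inverse_kinematics(tcp(cab(x,0,56),R),R);print(f,x,None if q is None else np.round(q,2))
    R=tilt(26,flip=f)
    for y in(-72,0,72): q=inverse_kinematics(tcp(cab(-66,y,52),R),R);print(f,y,None if q is None else np.round(q,2))
E
```

```text
elbow [ 461.736 -231.652    0.819] rms 1.83 694
1 -180 [ 0.51  1.02 -0.15  1.91 -1.26  1.06 -1.84]
1 -110 [ 0.6   1.05 -0.45  1.93 -1.23  0.8  -1.91]
1 -40 [ 0.62  1.11 -0.65  1.94 -1.23  0.6  -1.94]
1 -183 [ 0.52  1.02 -0.14  1.91 -1.26  1.07 -1.84]
1 -72 [-0.24  0.84  0.3   1.79 -1.12  0.74 -2.52]
1 0 [-0.13  0.74  0.07  1.97 -1.1   0.54 -2.49]
1 72 [-0.    0.69 -0.17  2.14 -1.14  0.34 -2.44]
-1 -180 [ 0.94  1.16 -0.76  1.89 -0.71  0.66  0.87]
-1 -110 [ 0.82  1.16 -0.76  1.92 -0.89  0.57  0.97]
-1 -40 [ 0.77  1.23 -0.89  1.93 -0.87  0.41  0.91]
-1 -183 [ 0.95  1.16 -0.75  1.89 -0.7   0.67  0.86]
-1 -72 [ 0.32  0.87 -0.55  1.76 -0.06  0.46 -0.23]
-1 0 [ 0.3   0.79 -0.53  1.95 -0.19  0.33 -0.15]
-1 72 [ 0.31  0.75 -0.58  2.12 -0.2   0.19 -0.18]
```

```bash
python3 - <<'E'
from h import *; from workcell import *
R=tilt(65,flip=-1)
st=lambda m:print(m,{k:np.round(v,2) for k,v in read_state().items() if k in("time","eef_pos","ft_force","finger_gap","gripper_force")})
movep(tcp(cab(-170,0,110),R),R);st("way")
movel(tcp(cab(-100,0,56),R),max_speed=120);st("pre")
print(movel(tcp(cab(-40,0,56),R),max_speed=80,guard=12));st("in")
c=camera("side");cv2.imwrite("pics/handle.png",cv2.resize(c["image"][80:220,180:380],None,fx=3,fy=3))
E
```

```text
way {'time': np.float64(2.71), 'eef_pos': array([550.16,  30.99, 102.04]), 'ft_force': array([-0.16, -0.43, -0.13]), 'gripper_force': np.float64(0.0), 'finger_gap': np.float64(85.08)}
pre {'time': np.float64(3.59), 'eef_pos': array([568.27,  98.68,  48.27]), 'ft_force': array([-0.4 , -0.11, -0.62]), 'gripper_force': np.float64(0.0), 'finger_gap': np.float64(85.53)}
False
in {'time': np.float64(4.49), 'eef_pos': array([583.69, 156.84,  47.89]), 'ft_force': array([-0.74,  0.02, -0.41]), 'gripper_force': np.float64(0.0), 'finger_gap': np.float64(85.22)}
```

View pics/handle.png

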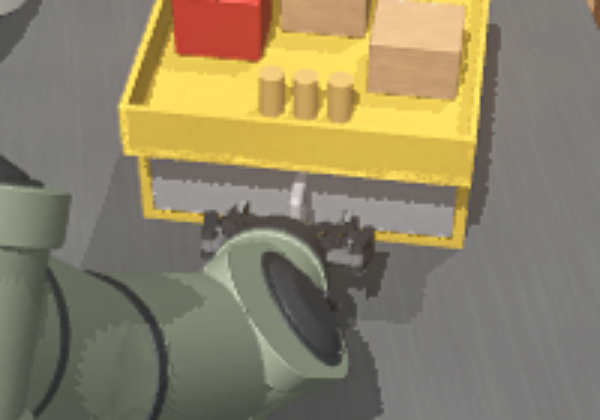

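The view shows the open fingers straddling the bow, whose bar is at about (300,195). Now I'll clamp and pull.

```bash
python3 - <<'E'
from h import *; from workcell import *
R=tilt(65,flip=-1)
st=lambda m:print(m,{k:np.round(v,2) for k,v in read_state().items() if k in("time","eef_pos","ft_force","finger_gap","gripper_force")})
clamp();st("clamped")
if read_state()["finger_gap"]>8:
    p0=read_state()["eef_pos"]
    print(movel(p0-150*XC,max_speed=70,guard=25));st("pulled")
    print("travel",(read_state()["eef_pos"]-p0)@XC,(read_state()["eef_pos"]-p0)@YC)
    open_gripper();st("open")
    movel(read_state()["eef_pos"]-60*XC,max_speed=150)
    movel(read_state()["eef_pos"]-60*XC+170*ZC,max_speed=200);st("back")
    for n in("scene","side"):
        c=camera(n);pickle.dump(c,open(n+"1.pkl","wb"));cv2.imwrite(f"pics/{n}1.png",c["image"])
E
```

```text
clamped {'time': np.float64(5.22), 'eef_pos': array([583.83, 157.07,  48.16]), 'ft_force': array([ 0.14, -2.34,  2.38]), 'gripper_force': np.float64(58.35), 'finger_gap': np.float64(10.28)}
True
pulled {'time': np.float64(7.02), 'eef_pos': array([547.03,  20.88,  48.3 ]), 'ft_force': array([-1.58, -4.31,  6.84]), 'gripper_force': np.float64(66.7), 'finger_gap': np.float64(9.94)}
travel -141.07758079503125 0.2964319587779233
open {'time': np.float64(7.74), 'eef_pos': array([546.89,  21.14,  47.88]), 'ft_force': array([-0.38,  0.6 ,  0.94]), 'gripper_force': np.float64(0.0), 'finger_gap': np.float64(85.42)}
back {'time': np.float64(9.34), 'eef_pos': array([515.63, -93.8 , 217.33]), 'ft_force': array([-0.14, -0.45,  0.96]), 'gripper_force': np.float64(0.0), 'finger_gap': np.float64(85.49)}
```

View pics/side1.png

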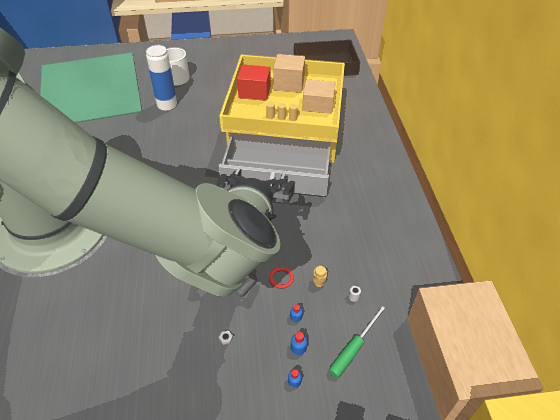

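```bash
python3 - <<'E'
from h import *
# drawer-frame profile in cabinet coordinates: for y strips away from handle/arm, max z by x bin
for n,b in(("scene",[-.7,-1.5,-1.2]),("side",[.7,1.5,-1.2])):
    W=cloud(pickle.load(open(n+"1.pkl","rb")))+b-CAB
    P=np.stack([W@XC,W@YC,W[...,2]],-1).reshape(-1,3);P=P[~np.isnan(P[:,0])]
    f=P[(abs(P[:,1])<125)&(P[:,2]>76)&(P[:,2]<87)&(P[:,0]<-120)&(P[:,0]>-160)]
    d=P[(abs(P[:,1])<120)&(P[:,2]>50)&(P[:,2]<60)&(P[:,0]<-75)&(P[:,0]>-105)]
    w=P[(abs(P[:,1])>100)&(P[:,2]>66)&(P[:,2]<76)&(P[:,0]<-55)&(P[:,0]>-125)]
    r=P[(abs(P[:,1])<140)&(P[:,2]>158)&(P[:,2]<170)&(P[:,0]<-30)&(P[:,0]>-60)]
    h=P[(abs(P[:,1])<10)&(P[:,2]>35)&(P[:,2]<75)&(P[:,0]<-170)&(P[:,0]>-210)]
    for k,a in zip(("front top","divider","sidewalls","rim","handle"),(f,d,w,r,h)):
        if len(a)>5: print(n,k,len(a),"x pct",np.percentile(a[:,0],[2,10,50,90,98]).round(1),"y pct",np.percentile(a[:,1],[2,10,50,90,98]).round(1),"z",np.median(a[:,2]).round(1))
    for s in(-1,1):
        a=w[w[:,1]*s>0]
        if len(a)>5: print(" wall",s,np.percentile(a[:,1],[5,50,95]).round(1))
    if len(r)>50: print(" rim slope",np.polyfit(r[:,1],r[:,0],1).round(4))
    if len(f)>50: print(" front slope",np.polyfit(f[:,1],f[:,0],1).round(4))
E
```

```text
scene front top 627 x pct [-154.4 -141.9 -136.1 -131.1 -130.4] y pct [-120.5 -102.3   -4.8   92.5  117.7] z 81.7
scene divider 271 x pct [-90.7 -90.2 -87.6 -85.7 -85.3] y pct [-115.9  -99.9  -10.    89.5  113.5] z 55.8
scene sidewalls 231 x pct [-123.5 -118.6  -91.2  -64.4  -57.8] y pct [-135.2 -134.3 -129.7  134.1  135.9] z 71.2
scene rim 438 x pct [-46.  -45.2 -42.3 -39.9 -39.7] y pct [-135.1 -118.2  -17.7  103.3  129.9] z 164.8
scene handle 63 x pct [-185.7 -184.5 -179.1 -174.  -170.8] y pct [-6.  -5.8 -3.6  0.1  2.8] z 49.0
 wall -1 [-135.1 -132.8 -128.9]
 wall 1 [129.3 131.8 135.9]
 rim slope [ 1.80000e-03 -4.24412e+01]
 front slope [ 9.000000e-04 -1.368546e+02]
side front top 485 x pct [-152.  -142.4 -137.9 -130.9 -128.4] y pct [-120.4 -100.9   -2.4   98.   118.3] z 81.5
side divider 273 x pct [-92.2 -90.3 -87.8 -84.  -81.7] y pct [-113.1  -95.2    1.3   96.5  114.1] z 55.1
side sidewalls 78 x pct [-116.7 -110.8  -87.3  -62.8  -58.8] y pct [-134.7 -133.8  129.5  133.9  134.7] z 72.3
side rim 428 x pct [-47.2 -46.1 -42.8 -38.2 -36.4] y pct [-134.4 -112.2   -4.8  112.2  133.3] z 163.6
 wall -1 [-134.7 -132.3 -130.3]
 wall 1 [129.3 131.6 134.7]
 rim slope [ 1.50000e-03 -4.24797e+01]
 front slope [ 2.100000e-03 -1.374659e+02]
```

The picture shows the drawer out in front of the cabinet. Its profile (front −131…−143, divider −88, walls ±130, rim edge −46) agrees with the spec to about 1 mm. Next is the union, gripped tilted at 26°.

```bash
cat >> h.py <<'E'
from workcell import *
def st(m): print(m,{k:np.round(v,1).tolist() for k,v in read_state().items() if k in("time","eef_pos","ft_force","finger_gap")})
def pick(g,R,via=90):
    t=tcp(g,R); movep(t-via*R[:,2]+[0,0,40],R); movel(t-40*R[:,2]+[0,0,10],max_speed=200)
    print("guard",movel(t,max_speed=80,guard=15)); clamp(); st("grip"); movel(read_state()["eef_pos"]+[0,0,110],max_speed=180); st("lift")
def place(x,y,zg,R):
    movep(tcp(cab(x-25,y,190),R),R); movel(tcp(cab(x,y,zg+45),R),max_speed=180)
    print("guard",movel(tcp(cab(x,y,zg),R),max_speed=50,guard=8)); st("down")
def snap(tag,crop=None):
    for n in("scene","side"):
        c=camera(n);pickle.dump(c,open(f"{n}{tag}.pkl","wb"));cv2.imwrite(f"pics/{n}{tag}.png",c["image"])
E
python3 - <<'E'
from h import *
R=tilt(26,flip=-1)
pick([625,-238.5,27],R)
if read_state()["finger_gap"]>18:
    movep(tcp(cab(-91,-72,190),R),R); st("above"); snap("2")
    for x in(-66,): print([inverse_kinematics(tcp(cab(x,-72,z),R),R) is not None for z in(100,50)])
    c=[pickle.load(open(n+"2.pkl","rb"))["image"] for n in("scene","side")]
    cv2.imwrite("pics/u.png",np.hstack([cv2.resize(c[0][80:260,230:430],(400,360)),cv2.resize(c[1][60:240,180:380],(400,360))]))
E
```

```text
guard False
grip {'time': 12.2, 'eef_pos': [627.1, -230.8, 10.7], 'ft_force': [-2.4, 0.1, 6.2], 'finger_gap': 30.4}
lift {'time': 12.9, 'eef_pos': [626.6, -230.6, 119.6], 'ft_force': [-0.1, -1.3, -1.9], 'finger_gap': 30.2}
above {'time': 14.1, 'eef_pos': [638.1, 78.9, 172.6], 'ft_force': [-0.7, -0.4, -1.6], 'finger_gap': 30.3}
[True, True]
```

View pics/u.png

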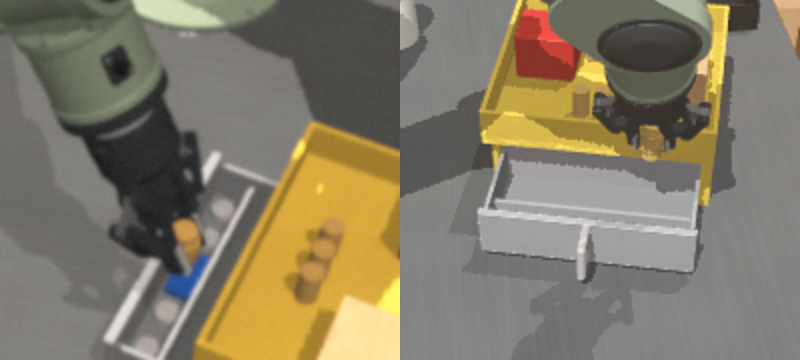

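The union hangs upright in the fingers, at right-panel (652,145), above the −y end of the drawer. I'll lower it now.

```bash
python3 - <<'E'
from h import *
R=tilt(26,flip=-1)
place(-66,-72,22+27+1,R)
open_gripper();st("open")
movel(read_state()["eef_pos"]-60*R[:,2],max_speed=150); movel(read_state()["eef_pos"]+[0,0,70]-40*XC,max_speed=200); st("up")
snap("3")
# elbow pick plan
a=.819; o=np.array([461.7,-231.7,0]); ex=np.array([np.cos(a),np.sin(a),0]); ey=np.array([-np.sin(a),np.cos(a),0])
d=-ey; V=tilt(0,d=d,flip=-1); print("V y.ex",V[:,1]@ex)
g=o+20*ex+27*ey
print(g,inverse_kinematics(g+[0,0,100],V),inverse_kinematics(g+[0,0,3],V))
E
```

```text
guard True
down {'time': 16.1, 'eef_pos': [643.8, 105.1, 32.6], 'ft_force': [-2.5, -1.4, 8.1], 'finger_gap': 30.5}
open {'time': 16.7, 'eef_pos': [643.1, 105.0, 31.7], 'ft_force': [-0.7, -0.0, -0.1], 'finger_gap': 85.7}
up {'time': 17.8, 'eef_pos': [625.6, 41.4, 154.9], 'ft_force': [0.0, 0.4, -1.0], 'finger_gap': 85.1}
V y.ex -0.9999999999999999
[ 455.63653268 -198.65103082    0.        ] [-0.05572682  0.57609307  0.47168388  2.05970976 -0.44998904  0.6053964
 -1.59603122] [ 0.00980994  0.75843206  0.38619816  2.08565963 -0.6835091   0.42270564
 -1.3868904 ]
```

```bash
python3 - <<'E'
from h import *
a=.819; o=np.array([461.7,-231.7,0]); ex=np.array([np.cos(a),np.sin(a),0]); ey=np.array([-np.sin(a),np.cos(a),0])
V=tilt(0,d=-ey,flip=-1); g=o+20*ex+27*ey
movep(g+[0,0,120],V); movel(g+[0,0,40],max_speed=200); print(movel(g+[0,0,3],max_speed=60,guard=12)); clamp(); st("grip")
movel(read_state()["eef_pos"]+[0,0,130],max_speed=180); st("lift")
if 15<read_state()["finger_gap"]<28:
    R=tilt(24,flip=-1); R8=8*R[:,2]
    movep(cab(-105,1,190)+R8,R); st("above"); snap("4")
    c=[pickle.load(open(n+"4.pkl","rb"))["image"] for n in("scene","side")]
    cv2.imwrite("pics/e.png",np.hstack([cv2.resize(c[0][80:260,230:430],(400,360)),cv2.resize(c[1][60:240,180:380],(400,360))]))
E
```

```text
False
grip {'time': 21.3, 'eef_pos': [455.7, -198.7, 3.3], 'ft_force': [-1.5, 1.4, 8.9], 'finger_gap': 19.8}
lift {'time': 22.1, 'eef_pos': [455.4, -198.3, 132.6], 'ft_force': [0.3, 0.3, -2.8], 'finger_gap': 19.6}
above {'time': 23.6, 'eef_pos': [562.1, 80.8, 182.1], 'ft_force': [-0.2, -0.1, -2.3], 'finger_gap': 19.8}
```

View pics/e.png

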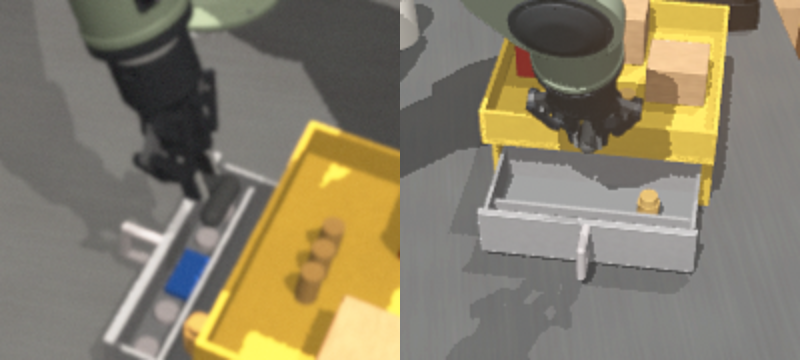

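The union stands behind the divider, at right panel (648,200). The elbow is held with its long leg along the drawer, at left panel (222,200). I'll slide it in under the tray edge.

```bash
python3 - <<'E'
from h import *
R=tilt(24,flip=-1); R8=8*R[:,2]
movel(cab(-92,1,84)+R8,max_speed=180)
print(movel(cab(-63,1,76)+R8,max_speed=80,guard=12))
print(movel(cab(-62,1,40)+R8,max_speed=50,guard=8)); st("down")
open_gripper(); st("open")
movel(read_state()["eef_pos"]-60*R[:,2],max_speed=120); movel(read_state()["eef_pos"]+[0,0,80]-80*XC,max_speed=200); st("up")
snap("5")
c=[pickle.load(open(n+"5.pkl","rb"))["image"] for n in("scene","side")]
cv2.imwrite("pics/e5.png",np.hstack([cv2.resize(c[0][80:260,230:430],(400,360)),cv2.resize(c[1][100:220,200:340],(420,360))]))
for n,b in(("scene",[-.7,-1.5,-1.2]),("side",[.7,1.5,-1.2])):
    W=cloud(pickle.load(open(n+"5.pkl","rb")))+b-CAB
    P=np.stack([W@XC,W@YC,W[...,2]],-1)
    P=P[(P[...,0]>-83)&(P[...,0]<-5)&(abs(P[...,1])<124)&(P[...,2]>29)&(P[...,2]<85)]
    for lo in range(-120,120,10):
        s=P[(P[:,1]>=lo)&(P[:,1]<lo+10)]
        if len(s)>3: print(n,lo,len(s),"x",s[:,0].min().round(),s[:,0].max().round(),"z",s[:,2].max().round())
E
```

```text
False
False
down {'time': 25.9, 'eef_pos': [573.6, 123.1, 32.9], 'ft_force': [0.2, 0.3, -1.9], 'finger_gap': 19.7}
open {'time': 26.5, 'eef_pos': [573.4, 123.0, 32.7], 'ft_force': [-0.9, 1.0, 0.5], 'finger_gap': 85.3}
up {'time': 27.9, 'eef_pos': [546.0, 23.1, 166.6], 'ft_force': [-0.1, 0.7, 0.0], 'finger_gap': 85.2}
scene -90 63 x -77.0 -63.0 z 75.0
scene -80 51 x -81.0 -62.0 z 75.0
scene -70 34 x -83.0 -61.0 z 74.0
scene -20 6 x -72.0 -68.0 z 45.0
scene -10 29 x -78.0 -66.0 z 50.0
scene 0 11 x -76.0 -66.0 z 49.0
side -90 25 x -81.0 -55.0 z 72.0
side -80 49 x -81.0 -54.0 z 74.0
side -70 41 x -81.0 -56.0 z 75.0
side -60 13 x -83.0 -34.0 z 61.0
side -50 26 x -83.0 -26.0 z 54.0
side -40 25 x -83.0 -26.0 z 53.0
side -30 28 x -81.0 -28.0 z 54.0
side -20 34 x -83.0 -27.0 z 53.0
side -10 46 x -82.0 -24.0 z 54.0
side 0 35 x -75.0 -27.0 z 51.0
side 20 4 x -83.0 -81.0 z 56.0
```

View pics/e5.png

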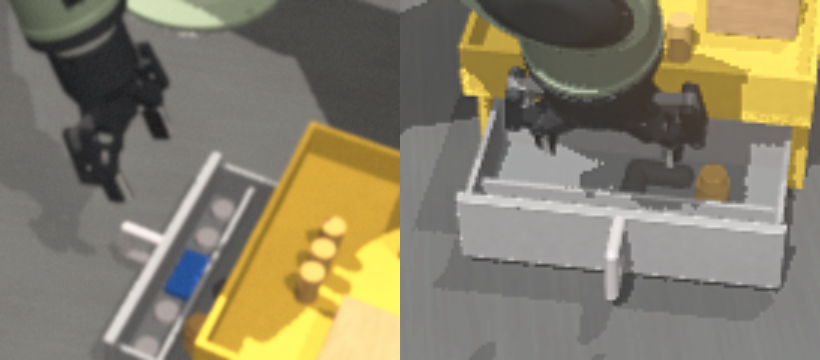

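Both parts lie in the rear compartment: the elbow at right panel (660,178) with y < 10, and the union at (712,182). The +y half is free for the bottle.

```bash
python3 - <<'E'
from h import *
R=tilt(26,flip=-1)
pick([555.0,-387.8,30],R)
if 28<read_state()["finger_gap"]<40:
    movep(tcp(cab(-90,71,190),R),R); st("above"); snap("6")
    for n,b in(("scene",[-.7,-1.5,-1.2]),("side",[.7,1.5,-1.2])):
        c=pickle.load(open(n+"6.pkl","rb"));hsv=cv2.cvtColor(c["image"],cv2.COLOR_BGR2HSV)
        W=cloud(c)+b-CAB;P=np.stack([W@XC,W@YC,W[...,2]],-1)
        box=(abs(P[...,0]+90)<40)&(abs(P[...,1]-71)<40)&(P[...,2]>140)&(P[...,2]<230)
        for k,m in(("blue",(abs(hsv[...,0].astype(int)-112)<12)&(hsv[...,1]>130)),("red",((hsv[...,0]<8)|(hsv[...,0]>172))&(hsv[...,1]>130))):
            s=P[box&m]
            if len(s)>4: print(n,k,len(s),s.min(0).round(1),s.max(0).round(1),s.mean(0).round(1))
E
```

```text
guard False
grip {'time': 31.5, 'eef_pos': [557.2, -380.2, 13.7], 'ft_force': [-1.1, -0.2, 6.1], 'finger_gap': 31.7}
lift {'time': 32.2, 'eef_pos': [556.7, -379.9, 122.7], 'ft_force': [-0.3, 0.2, -0.5], 'finger_gap': 31.9}
above {'time': 34.1, 'eef_pos': [500.5, 118.0, 173.0], 'ft_force': [-0.7, -0.2, -0.6], 'finger_gap': 31.9}
scene blue 50 [-87.1  58.5 176.1] [-76.   87.1 198.1] [-79.9  67.8 191.2]
scene red 83 [-105.3   52.1  198.3] [-83.4  89.8 224.2] [-91.5  69.8 211.9]
side blue 133 [-109.4   57.5  163.2] [-83.9  85.9 198. ] [-102.2   71.8  183. ]
side red 24 [-101.4   65.1  199.1] [-91.6  77.8 214.4] [-97.4  71.5 207.3]
```

```bash
python3 - <<'E'
from h import *
R=tilt(26,flip=-1)
movel(tcp(cab(-64,71,53+42),R),max_speed=150); st("mid")
print("guard",movel(tcp(cab(-64,71,51),R),max_speed=40,guard=6)); st("down")
z=read_state()["eef_pos"][2]+G*np.cos(np.deg2rad(26))-30; print("bottle foot z ~",z)
if z<27:
    open_gripper(); st("open")
    movel(read_state()["eef_pos"]-70*R[:,2],max_speed=80); movel(read_state()["eef_pos"]+[0,0,80]-90*XC,max_speed=200)
    goto_joints([1.232,0.521,-0.036,1.599,0.021,1.021,-0.113]); st("up"); snap("7")
    c=[pickle.load(open(n+"7.pkl","rb"))["image"] for n in("scene","side")]
    cv2.imwrite("pics/f.png",np.hstack([cv2.resize(c[0][80:260,230:430],(400,360)),cv2.resize(c[1][100:220,200:340],(400,360))]))
    for n,b in(("scene",[-.7,-1.5,-1.2]),("side",[.7,1.5,-1.2])):
        W=cloud(pickle.load(open(n+"7.pkl","rb")))+b-CAB;P=np.stack([W@XC,W@YC,W[...,2]],-1).reshape(-1,3)
        f=P[(abs(P[:,1])<115)&(P[:,2]>78)&(P[:,2]<85)&(P[:,0]<-125)&(P[:,0]>-148)];d=P[(abs(P[:,1])<120)&(P[:,2]>50)&(P[:,2]<60)&(P[:,0]<-80)&(P[:,0]>-97)]
        print(n,"front",np.percentile(f[:,0],[5,50,95]).round(1),"divider",np.percentile(d[:,0],[5,50,95]).round(1))
        B=P[(abs(P[:,1]-71)<35)&(P[:,2]>60)&(P[:,2]<95)&(P[:,0]>-84)&(P[:,0]<-47)]
        if len(B): print("bottle",len(B),B.min(0).round(),B.max(0).round(),B.mean(0).round())
E
```

```text
mid {'time': 35.0, 'eef_pos': [506.9, 143.8, 78.7], 'ft_force': [-0.1, -0.7, -0.4], 'finger_gap': 31.6}
guard True
down {'time': 36.0, 'eef_pos': [506.5, 144.3, 35.6], 'ft_force': [-1.1, -0.3, 10.9], 'finger_gap': 31.6}
bottle foot z ~ 22.41188986122269
open {'time': 36.5, 'eef_pos': [506.0, 143.9, 35.1], 'ft_force': [0.3, -0.1, -0.4], 'finger_gap': 85.0}
up {'time': 40.8, 'eef_pos': [166.9, -602.5, 231.6], 'ft_force': [-0.3, -0.3, 0.5], 'finger_gap': 85.5}
scene front [-141.9 -135.7 -130.5] divider [-90.2 -87.4 -85.1]
bottle 55 [-73.  59.  61.] [-60.  79.  81.] [-66.  69.  74.]
side front [-142.3 -136.5 -129.1] divider [-91.1 -87.5 -81.9]
bottle 55 [-80.  60.  60.] [-53.  79.  80.] [-67.  70.  72.]
```

View pics/f.png

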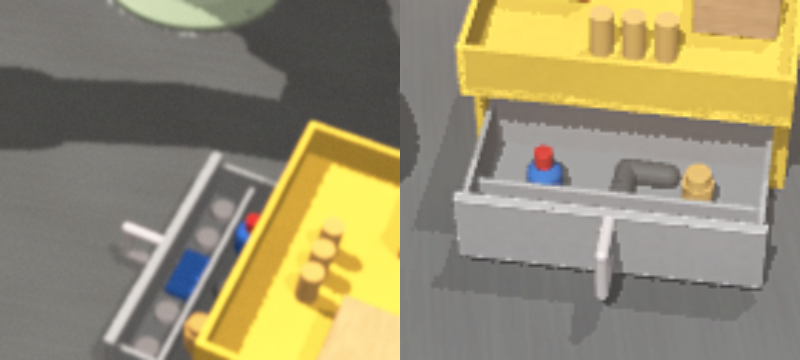

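The picture shows the bottle upright at (545,168), with the elbow at (645,175) and the union at (697,185), all behind the divider. To confirm the drawer is fully out, I'll compare its front-face depth before and after with the same camera, and check that the bystanders haven't moved.

```bash
python3 - <<'E'
from h import *
def L(n,t):
    W=cloud(pickle.load(open(f"{n}{t}.pkl","rb")))-CAB;return np.stack([W@XC,W@YC,W[...,2]],-1).reshape(-1,3)
def face(P,x0):
    s=P[(abs(P[:,1])>20)&(abs(P[:,1])<120)&(P[:,2]>30)&(P[:,2]<70)&(abs(P[:,0]-x0)<12)];k=np.linalg.lstsq(np.c_[np.ones(len(s)),s[:,1],s[:,2]-50],s[:,0],rcond=None)[0]
    return np.median(s[:,0]).round(2),k.round(3),len(s)
def hand(P,x0):
    s=P[(abs(P[:,1])<9)&(P[:,2]>36)&(P[:,2]<72)&(abs(P[:,0]-x0)<8)];return np.median(s[:,0]).round(2),len(s)
print("face",face(L("side",0),0),face(L("side",1),-143),face(L("side",7),-143)); print("handle",hand(L("side",0),-44),hand(L("side",7),-187))
a,b=[pickle.load(open(f"side{t}.pkl","rb"))["image"].astype(int) for t in(0,7)]
D=(abs(a-b).max(2)>60)
for k,(u,v) in dict(gasket=(281,277),socket=(355,293),driver=(350,351),nut=(226,337),b1=(296,313),b2=(294,378)).items(): print(k,D[v-18:v+18,u-18:u+18].sum(),end=" ")
E
```

```text
face (np.float64(-1.95), array([-1.96 , -0.   ,  0.003]), 798) (np.float64(-141.81), array([-1.41476e+02,  7.00000e-03, -1.70000e-02]), 422) (np.float64(-141.45), array([-1.41504e+02,  2.00000e-03,  3.00000e-03]), 856)
handle (np.float64(-46.21), 50) (np.float64(-186.43), 46)
gasket 0 socket 0 driver 0 nut 0 b1 0 b2 0
```

By this comparison the drawer travelled only about 140–141 mm, so it may be 2–3 mm short of the stop. There's time for a gentle second pull.

```bash
python3 - <<'E'
from h import *
R=tilt(65,flip=-1)
movep(tcp(cab(-290,0,120),R),R); movel(tcp(cab(-240,0,56),R),max_speed=150)
print(movel(tcp(cab(-181,0,56),R),max_speed=80,guard=12)); clamp(); st("clamp")
p=read_state()["eef_pos"]
print(movel(p-9*XC,max_speed=12,guard=35)); st("pull"); print("travel",(read_state()["eef_pos"]-p)@XC)
wait(.2); open_gripper()
movel(read_state()["eef_pos"]-60*XC,max_speed=120); movel(read_state()["eef_pos"]-50*XC+160*ZC,max_speed=200)
goto_joints([1.232,0.521,-0.036,1.599,0.021,1.021,-0.113]); st("home"); snap("8")
def L(n,t):
    W=cloud(pickle.load(open(f"{n}{t}.pkl","rb")))-CAB;return np.stack([W@XC,W@YC,W[...,2]],-1).reshape(-1,3)
for t in(7,8):
    P=L("side",t);s=P[(abs(P[:,1])>20)&(abs(P[:,1])<120)&(P[:,2]>30)&(P[:,2]<70)&(abs(P[:,0]+143)<12)]
    h=P[(abs(P[:,1])<9)&(P[:,2]>36)&(P[:,2]<72)&(abs(P[:,0]+187)<8)];q=L("scene",t);q=q[(abs(q[:,1])<115)&(q[:,2]>79)&(q[:,2]<86)&(q[:,0]<-125)&(q[:,0]>-148)]
    B=P[(abs(P[:,1]-71)<35)&(P[:,2]>60)&(P[:,2]<95)&(P[:,0]>-88)&(P[:,0]<-47)]
    print(t,np.median(s[:,0]).round(2),np.median(h[:,0]).round(2),np.median(q[:,0]).round(2),"bottle",B.mean(0).round(1),B.max(0).round())
c=[pickle.load(open(n+"8.pkl","rb"))["image"] for n in("scene","side")]
cv2.imwrite("pics/g.png",np.hstack([cv2.resize(c[0][80:260,230:430],(400,360)),cv2.resize(c[1][100:220,200:340],(400,360))]))
E
```

```text
False
clamp {'time': 45.4, 'eef_pos': [547.0, 21.0, 48.1], 'ft_force': [-3.1, -2.7, 2.1], 'finger_gap': 10.1}
True
pull {'time': 45.7, 'eef_pos': [546.9, 20.4, 48.2], 'ft_force': [2.9, 1.3, -0.0], 'finger_gap': 10.2}
travel -0.6797575399898411
home {'time': 50.5, 'eef_pos': [166.6, -602.4, 231.1], 'ft_force': [0.5, -0.3, -0.7], 'finger_gap': 85.4}
7 -141.45 -186.43 -134.15 bottle [-69.3  71.   70.7] [-55. 102.  81.]
8 -142.04 -186.94 -134.7 bottle [-69.6  70.7  71.2] [-59.  84.  81.]
```

View pics/g.png

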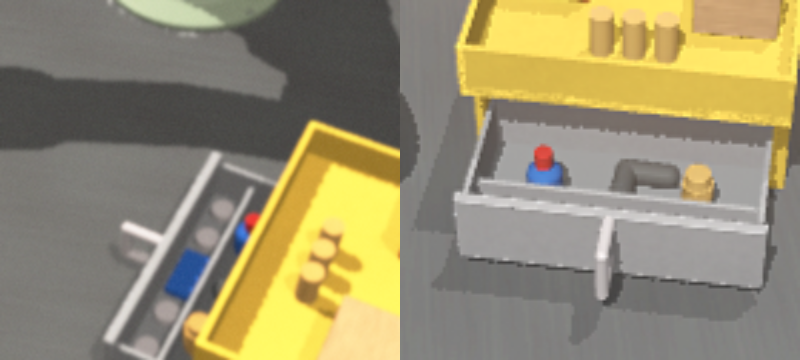

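The 35 N guard tripped after 0.7 mm, so the drawer is at its stop. The picture shows the bottle upright at (545,168), with the elbow at (645,175) and the union at (697,185) beside it. I'll hand the job in.

```bash
python3 -c "
from workcell import *
print(finish_job())"
```

```text
the job is handed in; nothing more can be done
None
```

The drawer is out at its stop, with the union, elbow and upright sealant bottle behind the divider and the bystanders unmoved; I handed the job in at about 50 s of the 67 s allowed, and no verdict came back.

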